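# Test the stop button of a lab shaker

## Robot

A 6-joint arm with a two-finger parallel gripper is mounted at the origin on the work surface. World frame = base frame: x ahead of the robot, y to its left, z up, the work surface at z = 0. Lengths are in m, angles in rad, forces in N, time in s.
With the tool pointing down it reaches from about 0.375 to 0.9 m from the base axis. Payload 3.1 kg.
Tool frame: the origin (TCP) lies between the finger pads; the fingertips stand robot.tip_extent ahead of it and the grasp point (between the pads) lies 3 mm ahead of it (robot.tip_extent is the distance from the TCP to the fingertips, in m); z points along the fingers, x is the direction in which the jaws open and shut, and the axes are right-handed (so a half turn about z gives the same grasp; the last joint's range is limited). The gripper opens to 87 mm and grips with 3 to 60 N. Pads are 19 mm wide; open, the fingers measure 117 mm over their backs; the gripper's body (75 mm by 190 mm) begins 51 mm behind the grasp point.
Start: joints at [0.97, 0.527, 1.433, -0, 1.181, -0.178], TCP at [0.256, 0.57, 0.245] pointing down, gripper open.
Joint ranges: [-3.08, 3.08], [-0.75, 2.2], [0.22, 2.44], [-1.43, 4.57], [0, 2.65], [-2.85, 2.85]. Speed limits (rad/s): [2.79, 2.79, 3.14, 3.14, 3.14, 3.14].

## Interface

Orientations are given as a unit quaternion [x, y, z, w].
In Python, from rig import robot, cams gives the robot as it stands.
- The arm moves only by the tool carry_out, never from a script. Its argument "steps" is a list of rows, each a list of 3 entries, a list of its own where there are three numbers: the shift along the world's x, y, z in cm, then the turn about the world's z in degrees, then the closure, from 0 (fully open) to 1 (shut). In form: [[[dx, dy, dz], spin, fingers], ...]. A call has 1 to 10 rows; each row shifts and turns the pose as measured when the row begins; what a row does not reach is not made up. A row lasts 1/10 s, in which the tool goes at most 50 mm and 8.59 degrees, less where a joint would pass 70% of its speed; a pose out of reach is approached as far as the arm can. A call with a gripper value outside its range is refused whole. The fingers move at their own pace and stop on an object; "squeeze" is the grip in N (left out, the last holds). Time passes only in rows, so rows that do not move let the fingers close. It gives the time, the measured TCP pose, the force and the opening at its end, in the units of the state.
- robot.get_obs(): the state, without advancing time (a new reading comes with each control period).
- cams.camera(name): name is "scene" or "top"; returns a dict with "pixels" (384x512x3 uint8, red, green, blue), "fx", "fy", "cx", "cy" (pixels), "k1" (the pictures are not rectified: a ray, as slopes to the right and down, at radius r is drawn at 1 + k1 r^2 times it, then the intrinsics apply), "eye" and "rotation" of the camera in the world. Camera axes: x right, y up, looking along -z (the intrinsics and any distortion apply to the point x, -y, -z); pixel columns grow to the right and rows downward; lengths in m; the calibration is good to about 2 mm. A picture is of the moment at which its call begins. There is no depth.
- robot.hand_in(): hands the job in, once; it reports no verdict.
The state is a dict: "time": time; "q": joint angles; "joint_velocities": joint speeds; "joint_torque": joint torques, N m; "position": TCP position; "tool_rot": TCP orientation; "ft_force": force on the tool from outside, world axes, zero at the start; "moment": the same for the moment, N m; "grip_width": finger opening in m.
Only numpy, scipy, OpenCV 4.12 (cv2) and the standard library are available. Lean on these libraries where they do the work, as an engineer would, in place of code of your own. Each camera call takes 0.05 s, during which the arm holds its last target. There are 200 camera calls.

## Task

Test the emergency stop of the lab shaker: gently press its mushroom button straight down until it latches and take your hand off, so that it stays down by itself; then twist its head clockwise (seen from above) by pushing its fin sideways until the latch lets go and the button pops back up, and move clear so that the head turns back by itself. Use only the fingertips or the outside of the fingers, do not grip, lift or shove anything, do not touch the round speed dial, and leave the things standing around as they are.

Things in the scene. Friction and masses are not known exactly. Their poses are not given: they have to be found in the camera images.
- shaker: White benchtop orbital shaker, 5 kg, loose on rubber feet. Origin: on the bench under the stop button's axis; z up, +x from the control front to the platform, +y to the left as one faces +x. In this frame (mm): case x -70..270, y -155..95, flat top z 65; aluminium platform x 70..260, y -145..85, rim top z 99; stop button at x 0, y 0; speed dial at x 0, y -105.
- stop_top (a point): Centre of the top face of the button's fin, on the button's axis, 122 mm above the bench at rest; moves with the head. Grey mushroom cap 56 mm across, 12 mm thick, its top 22 mm below this point; on it stands a fin across the whole cap: 56 mm long (along this point's y), 10 mm wide (its x), 22 mm high, flat top to press on. At rest the axes are parallel to the shaker's. Collar below: 46 mm across.
- stop_fin_end (a point): Point on the top face of the fin, on its centre line, 20 mm from the button's axis (the +y half of the fin, the one away from the speed dial). Clockwise twisting moves this point towards the shaker's +x at first.
- stop_press (a joint): How far the button is in, m: 0 at rest, 0.010 fully down. Spring return 2 N rising to 5 N; passing the latch takes up to 7 N at about 0.0035, so a push that stops at 5 N does not latch. Pushed beyond 0.007 with the head untwisted it latches, and rests at about 0.006 when let go. Jumps back to 0 when released by twisting.
- stop_twist (a joint): Turn of the head, rad, clockwise seen from above positive: 0 at rest, stop at 0.9. A spring of about 0.025 N m rising to 0.06 N m turns it back to 0 when let go; turning it latched takes up to about 0.06 N m. Latched, the button is released at about 0.5 to 0.6 and pops up 6 mm.
- speed_dial: Round grey dial, 40 mm in diameter and 16 mm high, on the case top 105 mm to the -y side of the stop button; origin at its underside (z 65 mm). Not to be touched.
- dish: Closed clear petri dish, 92 mm in diameter, 16 mm high, 50 g, loose on the platform; origin at the centre of its underside. Leave alone.
- bottle: Small glass bottle with a blue cap, 48 mm in diameter, 100 mm high, standing loose on the bench beside the shaker; origin at the centre of its underside. Leave alone.
- beaker: White plastic beaker, 56 mm in diameter, 75 mm high, standing loose on the bench beside the shaker; origin at the centre of its underside. Leave alone.
- spatula: Lab spatula with a red handle lying on the bench between the robot and the shaker, low; origin on the bench under it, x along it. Leave alone.

How it is judged:
On the way, in this order (a step that is already met when the one before it is completed fails the run):
1. the button is latched down: more than 4.5 mm in with nothing touching it (value of joint stop_press above 0.0045 m and contact force between each of the fingers, the arm and shaker below 0.1 N), for 0.2 s.
2. the head is twisted clockwise by more than 0.4 rad (about 23 degrees) (value of joint stop_twist above 0.4 rad), for 0.02 s.
3. the latch lets go and the button pops up (value of joint stop_press below 0.0015 m), for 0.1 s.
At the end, for the whole second after the job is handed in: The button is fully up again (less than 1.5 mm in) with its head turned back (within 0.12 rad of rest), the shaker at rest within 20 mm of where it stood, and the bottle, beaker, dish and spatula within 20 mm of where they were (value of joint stop_press below 0.0015 m and value of joint stop_twist below 0.12 rad and linear speed of shaker below 0.02 m/s and distance of each of shaker, bottle, beaker, dish, spatula from where it was at the start of the episode below 0.02 m); the robot touches nothing.
It fails at once if the shaker is dragged more than 20 mm, or lifted or tipped (distance of shaker from where it was at the start of the episode above 0.02 m or height (world z) of shaker above 0.008 m or angle between shaker's own z axis and vertical above 0.08 rad).
It fails at once if a bystander (bottle, beaker, dish or spatula) is shifted more than 20 mm, knocked over or picked up (distance of any of bottle, beaker, dish, spatula from where it was at the start of the episode above 0.02 m or angle between any of bottle, beaker, dish's own z axis and vertical above 0.35 rad).
It fails at once if the speed dial is touched (contact force between any of the fingers, the arm and speed_dial above 0.3 N).
It fails at once if the button or the shaker is pressed or gripped with more than 40 N (contact force between any of the fingers, the arm and shaker above 40 N).
It also fails if it takes over 42 s, if anything falls off the work surface, if the arm or the gripper's body presses on something with over 40 N, if the wrist force passes 120 N, or if a joint passes its speed limit or range.

## Working session

There is one attempt and no reset: what is moved stays moved. The work goes in short steps, Python scripts to look and compute and a tool call to move; the robot and the scene stay as the last step left them, time stands still between calls to the robot, and variables do not carry over. Pictures are saved under pics/ and viewed, about 8 in all and at most 12, crops included, and the job is handed in when it is done.

Besides the shell and the picture viewer there is one more tool, called after ">>>" in YAML: its name, and indented under it one key for each argument. carry_out: Moves the arm, as the interface text tells. Its arguments: {"type":"object","properties":{"steps":{"type":"array"},"squeeze":{"type":"number"}},"required":["steps"]}

```bash
mkdir -p pics; cat > h.py <<'E'
import numpy as np, cv2
from rig import robot, cams
def snap(n,f):
    c=cams.camera(n); cv2.imwrite(f,c["pixels"][:,:,::-1]); return c
def proj(c,P):
    R=np.array(c["rotation"]); p=(np.atleast_2d(P)-c["eye"])@R
    s=np.c_[p[:,0],-p[:,1]]/-p[:,2:]; s=s*(1+c["k1"]*(s**2).sum(1,keepdims=True))
    return s*[c["fx"],c["fy"]]+[c["cx"],c["cy"]]
def back(c,uv,z):
    d=(np.atleast_2d(uv)-[c["cx"],c["cy"]])/[c["fx"],c["fy"]]; s=d.copy()
    for _ in range(20): s=d/(1+c["k1"]*(s**2).sum(1,keepdims=True))
    r=np.c_[s[:,0],-s[:,1],-np.ones(len(s))]@np.array(c["rotation"]).T
    e=np.array(c["eye"]); return e+r*((z-e[2])/r[:,2:])
E
python3 - <<'E'
from h import *
for n in("top","scene"):
    c=snap(n,f"pics/{n}0.png"); print({k:c[k] for k in c if k!="pixels"})
print(robot.get_obs(),robot.tip_extent)
E
```

```text
{'fx': 375.49687348073246, 'fy': 375.49687348073246, 'cx': 253.56512964950278, 'cy': 195.118577287579, 'k1': -0.06479104044126284, 'eye': array([0.39706207, 0.04095465, 1.13847324]), 'rotation': array([ 0.06454551, -0.06560529, -0.70293258,  0.70527697])}
{'fx': 349.68453351171075, 'fy': 349.68453351171075, 'cx': 258.36734223505863, 'cy': 188.00852206709757, 'k1': 0.02692275547087412, 'eye': array([ 1.11536277, -0.33198569,  0.7271688 ]), 'rotation': array([0.3558618 , 0.18720836, 0.4157761 , 0.81574852])}
{'time': 0.1, 'q': array([ 9.69467140e-01,  5.28366158e-01,  1.43378498e+00,  1.56247790e-05,
        1.18140860e+00, -1.78469700e-01]), 'joint_velocities': array([-3.05576675e-04, -2.64454305e-03, -1.83881378e-03, -7.13692967e-04,
        3.84240693e-05,  1.01524979e-03]), 'joint_torque': array([-7.75488606e-04, -4.40988994e+01, -1.77149910e+01,  6.34677010e-02,
        5.33580082e-02, -6.03375065e-05]), 'position': array([0.25607424, 0.56944796, 0.24367034]), 'tool_rot': array([ 8.39754073e-01,  5.42966048e-01, -9.10400137e-04,  3.72260642e-04]), 'ft_force': array([-0.27815435, -0.55809658,  0.89889468]), 'moment': array([-0.01717843,  0.01828666,  0.01520449]), 'grip_width': 0.08713494308670865} 0.022
```

View pics/top0.png

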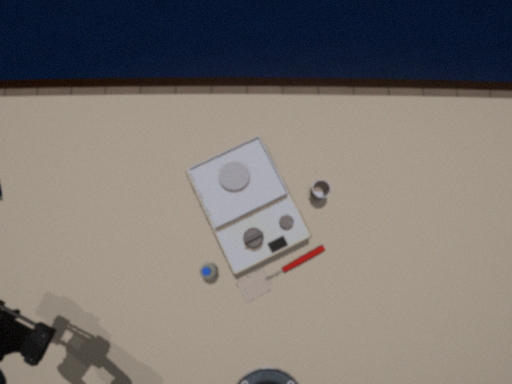

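View pics/scene0.png

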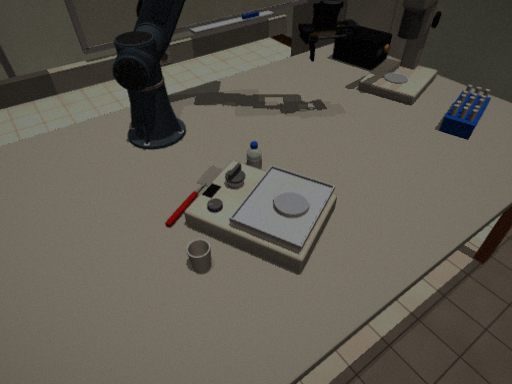

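```bash
sed -i 's/^import numpy.*/&\nfrom scipy.spatial.transform import Rotation as Ro/; s/np.array(c\["rotation"\])/Ro.from_quat(c["rotation"]).as_matrix()/' h.py
python3 - <<'E'
from h import *
a=cv2.imread("pics/top0.png")[200:300,190:330]; b=cv2.imread("pics/scene0.png")[130:230,160:300]
f=lambda i:cv2.convertScaleAbs(cv2.resize(i,None,fx=5.5,fy=5.5,interpolation=cv2.INTER_CUBIC)[:,:],alpha=1.2)
cv2.imwrite("pics/c1.png",f(a)); cv2.imwrite("pics/c2.png",f(b))
E
```

```text
(no output)
```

View pics/c1.png

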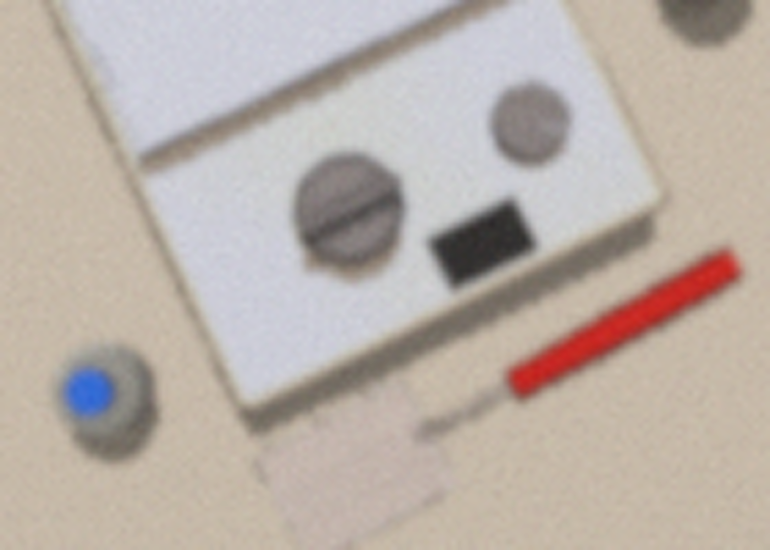

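View pics/c2.png

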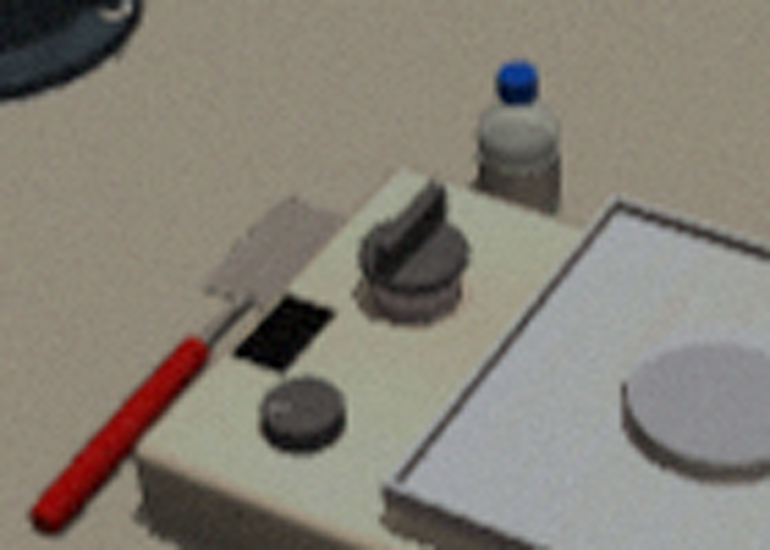

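```bash
python3 - <<'E'
from h import *
from scipy.optimize import least_squares as LS
ct=cams.camera("top"); cs=cams.camera("scene")
T=[((349,209),(0,0,100)),((531,124),(0,-105,81)),((250,405),(-70,95,65)),((662,200),(-70,-155,65))]
S=[((303,402),(0,-105,81)),((140,457),(-70,-155,65)),((404,172),(-70,95,65)),((618,203),(70,85,99)),((390,487),(70,-145,99))]
W=lambda p,L:np.c_[np.array(L)[:,:2]/1e3@np.array([[np.cos(p[2]),np.sin(p[2])],[-np.sin(p[2]),np.cos(p[2])]])+p[:2],np.array(L)[:,2]/1e3]
px=lambda D,o:np.array([d[0] for d in D])/5.5+o
def f(p,sel="ts"):
    r=[]
    if "t" in sel:r.append(proj(ct,W(p,[d[1] for d in T]))-px(T,[190,200]))
    if "s" in sel:r.append(proj(cs,W(p,[d[1] for d in S]))-px(S,[160,130]))
    return np.vstack(r).ravel()
for s in("ts","t","s"):
    q=LS(f,[.4,0,.4],args=(s,),loss="soft_l1",f_scale=1); print(s,q.x,np.round(q.fun.reshape(-1,2),1).tolist())
p=LS(f,[.4,0,.4],loss="soft_l1").x
# fin top direction checks + neighbours
e=back(ct,np.array([[306,241],[402,192]])/5.5+[190,200],.122); print("fin",e,np.arctan2(*(e[0]-e[1])[[1,0]])-np.pi/2)
print("pred fin ends W",W(p,[(0,28,122),(0,-28,122),(0,20,122),(0,-105,81)]))
print("bottle cap",back(ct,np.array([[90,392]])/5.5+[190,200],.1))
E
```

```text
ts [0.4773104  0.04233026 0.45518033] [[-1.0, -2.5], [-0.7, -2.8], [-2.5, 0.0], [1.6, -1.6], [0.2, 0.6], [-2.6, -1.9], [-0.9, -2.3], [-0.4, -1.5], [-1.3, -0.3]]
t [0.47152345 0.0399866  0.46042325] [[-0.1, -0.4], [0.1, -0.9], [-1.5, 2.3], [2.4, 0.1]]
s [0.48173175 0.04226371 0.45909953] [[1.2, 1.6], [-1.8, -0.7], [-0.3, -1.5], [0.5, -0.8], [-0.0, 0.8]]
fin [[0.45316674 0.06064534 0.122     ]
 [0.47727874 0.01363793 0.122     ]] 0.4739463025027515
pred fin ends W [[ 0.46500092  0.06747935  0.122     ]
 [ 0.48961988  0.01718118  0.122     ]
 [ 0.46851791  0.0602939   0.122     ]
 [ 0.52347095 -0.05197882  0.081     ]]
bottle cap [[0.37952697 0.16741652 0.1       ]]
```

```bash
python3 - <<'E'
from h import *
ct=cams.camera("top"); cs=cams.camera("scene")
for n,c,o,D in(("t",ct,[190,200],[((349,209),.1),((531,124),.081)]),("s",cs,[160,130],[((414,250),.1),((303,402),.081),((618,203),.099),((390,487),.099)])):
    P=np.vstack([back(c,np.array(u)/5.5+o,z) for u,z in D]); d=P[0]-P[1]
    print(n,P.round(4).tolist(),np.linalg.norm(d[:2]),np.arctan2(d[1],d[0])-np.pi/2)
E
```

```text
t [[0.4704, 0.0396, 0.1], [0.5156, -0.0539, 0.081]] 0.10385070666434078 0.45027316325020283
s [[0.4786, 0.0404, 0.1], [0.5214, -0.0513, 0.081], [0.5088, 0.1462, 0.099], [0.6065, -0.0551, 0.099]] 0.10115886596232379 0.4361204710704456
```

>>> carry_out:
  steps:
    - [[1.4,-3.4,0],-3,1]
    - [[1.4,-3.4,0],-3,1]
    - [[1.4,-3.4,0],-3,1]
    - [[1.4,-3.4,0],-3,1]
    - [[1.4,-3.4,0],-3,1]
    - [[1.4,-3.4,0],-3,1]
    - [[1.4,-3.4,0],-3,1]
    - [[1.4,-3.4,0],-3,1]
    - [[1.4,-3.4,0],-3,1]
    - [[1.4,-3.4,0],-3,1]
  squeeze: 5

```text
time: 1.3
position: [0.3985, 0.2222, 0.2448]
tool_rot: [0.953, 0.302, 0.003, -0.001]
ft_force: [0.9, 0.6, 0.2]
grip_width: 0.015
```

>>> carry_out:
  steps:
    - [[1.3,-3.1,0],-1.5,1]
    - [[1.3,-3.1,0],-1.5,1]
    - [[1.3,-3.1,0],-1.5,1]
    - [[1.3,-3.1,0],-1.5,1]
    - [[1.3,-3.1,-1.5],-1.5,1]
    - [[1.0,-2.4,-2],-1.5,1]
    - [[0,0,-2],0,1]
    - [[0,0,-2],0,1]
    - [[0,0,0],0,1]

```text
time: 2.2
position: [0.4814, 0.0291, 0.1705]
tool_rot: [0.976, 0.218, 0.009, 0.002]
ft_force: [-1.0, 0.2, 0.6]
grip_width: 0.0005
```

```bash
python3 - <<'E'
from h import *
f=lambda i,x,y:cv2.convertScaleAbs(cv2.resize(i[y:y+80,x:x+100],None,fx=5.5,fy=5.5,interpolation=cv2.INTER_CUBIC),alpha=1.5)
ct=snap("top","pics/t1.png"); cs=snap("scene","pics/s1.png")
o=robot.get_obs(); print({k:np.round(o[k],4) for k in("time","position","tool_rot","ft_force","grip_width")})
tip=np.array(o["position"])-[0,0,.022]; print(proj(ct,tip),proj(cs,tip))
cv2.imwrite("pics/c3.png",f(cv2.imread("pics/s1.png"),180,130))
E
```

```text
{'time': np.float64(2.3), 'position': array([0.4827, 0.0294, 0.1724]), 'tool_rot': array([0.9758, 0.2183, 0.0113, 0.0031]), 'ft_force': array([-0.1747,  1.0988,  0.2674]), 'grip_width': np.float64(0.0006)}
[[257.38650575 231.97299407]] [[231.57244786 163.35743436]]
```

View pics/c3.png

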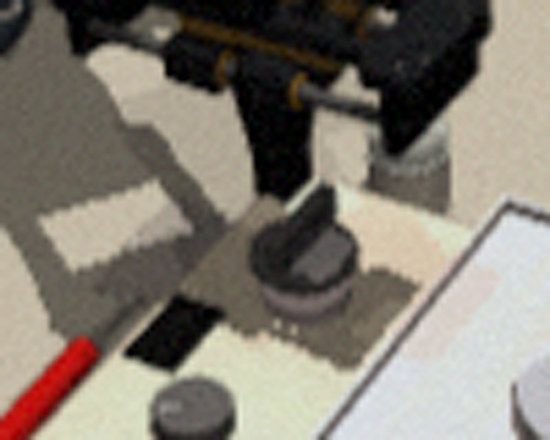

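```bash
python3 - <<'E'
from h import *
ct=cams.camera("top"); cs=cams.camera("scene")
a=cv2.imread("pics/top0.png"); b=cv2.imread("pics/scene0.png")
def crop(im,c,x,y,p,s=12,w=32,h=40):
    o=cv2.convertScaleAbs(cv2.resize(im[y:y+h,x:x+w],None,fx=s,fy=s,interpolation=cv2.INTER_CUBIC),alpha=2)
    R=np.array([[np.cos(.453),np.sin(.453)],[-np.sin(.453),np.cos(.453)]])
    t=np.linspace(0,2*np.pi,40)
    for L,z,col in((np.array([(5,28),(5,-28),(-5,-28),(-5,28)]),.122,(0,0,255)),(28*np.c_[np.cos(t),np.sin(t)],.1,(0,255,0))):
        P=np.c_[L/1e3@R+p,np.full(len(L),z)]; u=((proj(c,P)-[x,y]+.5)*s).astype(int)
        cv2.polylines(o,[u.reshape(-1,1,2)],True,col,1)
    return o
p=np.array([.476,.0405])
cv2.imwrite("pics/c4.png",np.hstack([crop(a,ct,238,218,p),crop(b,cs,220,155,p)]))
E
```

```text
(no output)
```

View pics/c4.png

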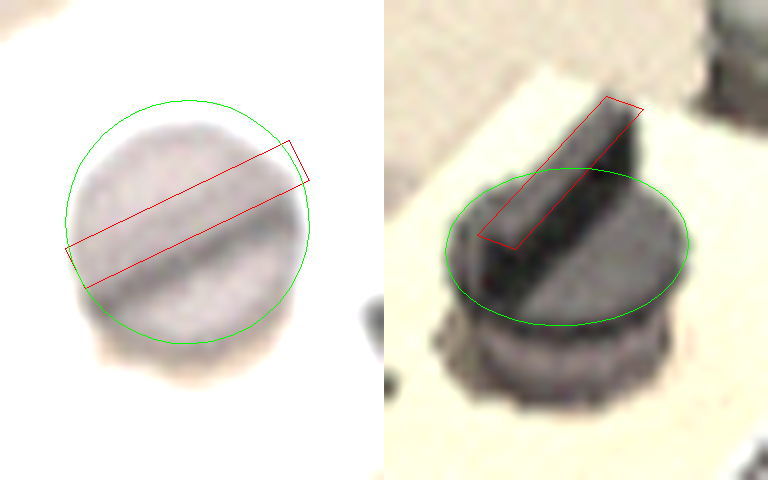

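>>> carry_out:
  steps:
    - [[-0.4,0.6,-0.5],0,1]
    - [[-0.3,0.5,-0.5],0,1]
    - [[0,0,-0.5],0,1]
    - [[0,0,-0.3],0,1]
    - [[0,0,0],0,1]
    - [[0,0,0],0,1]

```text
time: 3.0
position: [0.4764, 0.043, 0.1564]
tool_rot: [0.975, 0.22, 0.015, 0.004]
ft_force: [0.3, -0.2, 0.4]
grip_width: 0.0006
```

>>> carry_out:
  steps:
    - [[-0.1,-0.25,-0.4],0,1]
    - [[0,0,-0.3],0,1]
    - [[0,0,-0.2],0,1]
    - [[0,0,-0.2],0,1]

```text
time: 3.4
position: [0.4759, 0.0398, 0.1448]
tool_rot: [0.975, 0.22, 0.015, 0.005]
ft_force: [-0.0, -0.6, 0.0]
grip_width: 0.0004
```

>>> carry_out:
  steps:
    - [[0,0,-0.2],0,1]
    - [[0,0,-0.2],0,1]

```text
time: 3.6
position: [0.4759, 0.0397, 0.1415]
tool_rot: [0.975, 0.22, 0.015, 0.005]
ft_force: [-2.3, 0.3, 13.0]
grip_width: 0.0002
```

>>> carry_out:
  steps:
    - [[0,0,0],0,1]

```text
time: 3.7
position: [0.476, 0.0398, 0.1417]
tool_rot: [0.975, 0.22, 0.015, 0.005]
ft_force: [-0.1, -0.2, 3.1]
grip_width: 0.0004
```

Settles at 3.1 N with about 2 mm of press, as a spring would give. Continue.

>>> carry_out:
  steps:
    - [[0,0,-0.2],0,1]
    - [[0,0,-0.2],0,1]
    - [[0,0,-0.2],0,1]

```text
time: 4.0
position: [0.4759, 0.0398, 0.1362]
tool_rot: [0.975, 0.22, 0.016, 0.005]
ft_force: [-1.3, 0.2, 4.0]
grip_width: 0.0006
```

>>> carry_out:
  steps:
    - [[0,0,-0.1],0,1]
    - [[0,0,-0.1],0,1]

```text
time: 4.2
position: [0.476, 0.0398, 0.1342]
tool_rot: [0.975, 0.22, 0.016, 0.005]
ft_force: [-2.6, -0.2, 15.5]
grip_width: 0.0005
```

>>> carry_out:
  steps:
    - [[0,0,0.6],0,1]
    - [[0,0,1.0],0,1]
    - [[0,0,1.0],0,1]
    - [[0,0,0],0,1]
    - [[0,0,0],0,1]
    - [[-1.3,0.4,0],0,1]
    - [[-1.3,0.4,0],0,1]
    - [[-1.3,0.3,0],0,1]
    - [[0,0,0],0,1]

```text
time: 5.1
position: [0.4317, 0.052, 0.1606]
tool_rot: [0.975, 0.22, 0.014, 0.004]
ft_force: [-0.5, 0.2, -1.0]
grip_width: 0.0002
```

```bash
python3 - <<'E'
from h import *
c=snap("scene","pics/s2.png")
o=robot.get_obs(); print({k:np.round(o[k],4) for k in("time","position","tool_rot","ft_force")})
i=np.hstack([cv2.imread(f"pics/{n}.png")[140:200,212:262] for n in("scene0","s2")])
cv2.imwrite("pics/c5.png",cv2.convertScaleAbs(cv2.resize(i,None,fx=8,fy=8,interpolation=cv2.INTER_CUBIC),alpha=2))
E
```

```text
{'time': np.float64(5.15), 'position': array([0.4332, 0.0517, 0.1608]), 'tool_rot': array([0.9755, 0.2196, 0.015 , 0.0045]), 'ft_force': array([ 0.6474, -0.8874, -0.5454])}
```

View pics/c5.png

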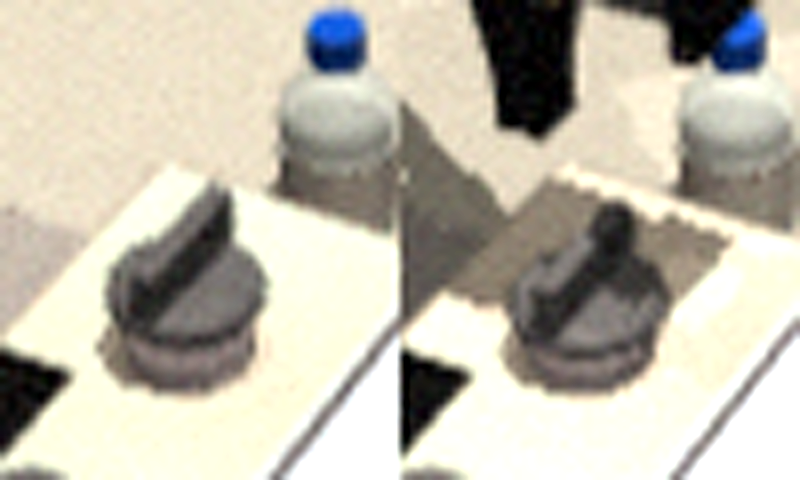

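>>> carry_out:
  steps:
    - [[0.1,-0.2,-0.8],0,1]
    - [[0,0,-0.8],0,1]
    - [[0,0,-0.8],0,1]
    - [[0,0,-0.4],0,1]
    - [[0,0,0],0,1]
    - [[0,0,0],0,1]

```text
time: 5.75
position: [0.4361, 0.0491, 0.1294]
tool_rot: [0.976, 0.219, 0.016, 0.005]
ft_force: [0.3, -0.6, -0.2]
grip_width: 0.0007
```

>>> carry_out:
  steps:
    - [[0.27,0.13,0],0,1]
    - [[0.27,0.13,0],0,1]
    - [[0.27,0.13,0],0,1]
    - [[0.18,0.09,0],0,1]

```text
time: 6.15
position: [0.4474, 0.0541, 0.1299]
tool_rot: [0.976, 0.219, 0.016, 0.005]
ft_force: [-0.9, 0.3, 0.4]
grip_width: 0.0003
```

>>> carry_out:
  steps:
    - [[0.18,0.09,0],0,1]
    - [[0.18,0.09,0],0,1]
    - [[0.18,0.09,0],0,1]

```text
time: 6.45
position: [0.4523, 0.0571, 0.1301]
tool_rot: [0.975, 0.22, 0.015, 0.005]
ft_force: [-2.6, -2.7, 1.5]
grip_width: 0.0004
```

>>> carry_out:
  steps:
    - [[0.18,0.09,-0.05],0,1]
    - [[0.18,0.09,-0.05],0,1]

```text
time: 6.65
position: [0.4538, 0.059, 0.1288]
tool_rot: [0.975, 0.22, 0.013, 0.004]
ft_force: [-3.4, -1.4, 2.9]
grip_width: 0.0007
```

>>> carry_out:
  steps:
    - [[0.2,0.06,0],0,1]
    - [[0.2,0.06,0],0,1]

```text
time: 6.85
position: [0.4562, 0.0604, 0.1285]
tool_rot: [0.975, 0.22, 0.011, 0.004]
ft_force: [-3.6, -1.7, 3.2]
grip_width: 0.0003
```

>>> carry_out:
  steps:
    - [[0.2,0.05,0],0,1]
    - [[0.2,0.05,0],0,1]
    - [[0,0,0],0,1]

```text
time: 7.15
position: [0.4593, 0.0622, 0.1283]
tool_rot: [0.976, 0.22, 0.009, 0.003]
ft_force: [-3.4, -0.5, 2.8]
grip_width: 0.0005
```

```bash
python3 - <<'E'
from h import *
snap("scene","pics/s3.png")
i=np.hstack([cv2.imread(f"pics/{n}.png")[140:200,212:262] for n in("s2","s3")])
cv2.imwrite("pics/c6.png",cv2.convertScaleAbs(cv2.resize(i,None,fx=8,fy=8,interpolation=cv2.INTER_CUBIC),alpha=2))
E
```

```text
(no output)
```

View pics/c6.png

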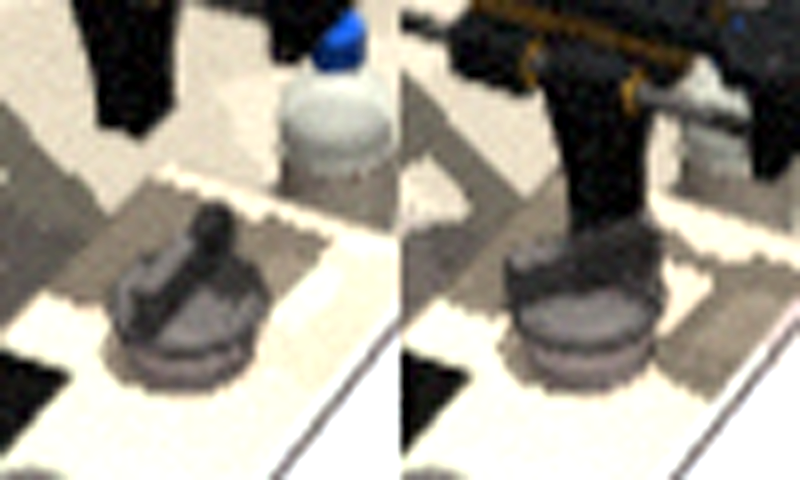

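>>> carry_out:
  steps:
    - [[0.2,0.05,0],0,1]
    - [[0.1,0.03,0],0,1]

```text
time: 7.4
position: [0.4616, 0.0631, 0.1281]
tool_rot: [0.976, 0.22, 0.009, 0.003]
ft_force: [-4.4, -1.0, 1.6]
grip_width: 0.0005
```

Now retreat along the shaker's −x, then rise, and look.

>>> carry_out:
  steps:
    - [[-0.4,-0.18,0],0,1]
    - [[-0.6,-0.26,0],0,1]
    - [[-0.7,-0.3,0],0,1]
    - [[-0.9,-0.4,0],0,1]
    - [[-0.9,-0.4,0],0,1]
    - [[-0.5,-0.2,0.8],0,1]
    - [[0,0,2],0,1]
    - [[0,0,2],0,1]
    - [[-1,1,2],0,1]
    - [[0,0,0],0,1]

```text
time: 8.4
position: [0.4125, 0.0525, 0.2005]
tool_rot: [0.976, 0.218, 0.015, 0.005]
ft_force: [-0.1, 0.2, -0.3]
grip_width: 0.0009
```

```bash
python3 - <<'E'
from h import *
snap("scene","pics/s4.png"); snap("top","pics/t4.png")
print(robot.get_obs()["ft_force"],robot.get_obs()["position"])
i=np.hstack([cv2.imread(f"pics/{n}.png")[140:200,212:262] for n in("scene0","s4")])
cv2.imwrite("pics/c7.png",cv2.convertScaleAbs(cv2.resize(i,None,fx=8,fy=8,interpolation=cv2.INTER_CUBIC),alpha=2))
E
```

```text
[ 0.01308864 -0.55228712  0.52438409] [0.41333375 0.05186876 0.19902868]
```

View pics/c7.png

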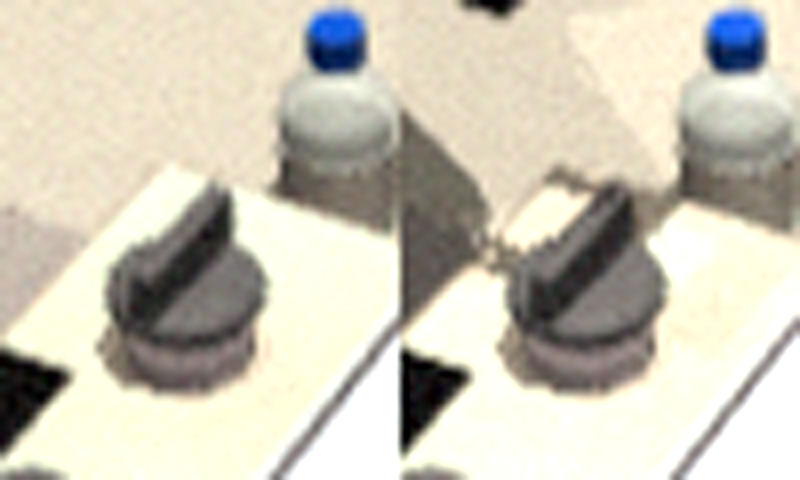

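View pics/s4.png

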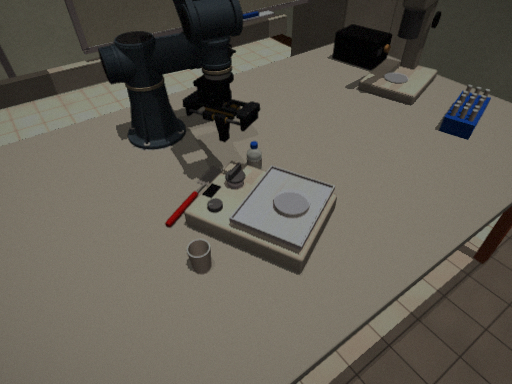

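```bash
python3 -c "
from rig import robot
print(robot.hand_in())"
```

```text
the job is handed in; nothing more can be done
None
```

I pressed the stop button with closed fingertips until it latched, then took the hand off. I then pushed the +y end of the fin towards the shaker's +x, so the head turned clockwise and the button released. I backed away, raised the hand clear and handed the job in at about 8.5 s.

- **Latch:** With the hand off, the button showed about 6 mm lower than at the start.
- **Forces:** The highest wrist force I read was 15.5 N, at the bottom of the press. The twist took about 3 to 5 N.
- **End state:** In the last picture the button height and fin direction match the start picture. The shaker, dish, bottle, beaker and spatula look unmoved, and the wrist force is near zero.
- **Not confirmed:** I could not see the pop-up while the finger was on the fin, so I inferred it from that last picture. I had no direct reading of the two joints.
- **Disagreement:** The two cameras placed the button 8 to 11 mm apart in x. I used a position between them, and the contacts came where it predicted.

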